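# Snug the adjustable wrench and seat the union nut

## Robot

A 6-joint arm with a two-finger parallel gripper is mounted at the origin on a cart in front of the work surface, level with it; the furniture and walls round the work are solid. World frame = base frame: x ahead of the robot, y to its left, z up, the work surface at z = 0. Lengths are in m, angles in rad, forces in N, time in s.
With the tool pointing down it reaches from about 0.35 to 1 m from the base axis. Payload 7.1 kg.
Tool frame: the origin (TCP) lies between the finger pads; the fingertips stand 19 mm ahead of it and the grasp point (between the pads) is the TCP; z points along the fingers, y is the line along which they close (so a half turn about z gives the same grasp; the last joint's range is limited). The gripper opens to 85 mm and grips with 20 to 120 N. Pads are 22 mm wide; open, the fingers measure 114 mm over their backs; the gripper's body (76 mm by 85 mm) begins 54 mm behind the grasp point. The pads swing forward as they close: fully open they stand 13 mm farther back than shut.
Start: joints at [1.093, 0.423, 1.63, -0, 1.089, -0.019], TCP at [0.277, 0.56, 0.25] pointing down, gripper open.
Joint ranges: [-3, 3], [-0.9, 2.11], [0.09, 2.58], [-1.31, 4.45], [0.11, 2.69], [-2.54, 2.54]. Speed limits (rad/s): [2.39, 2.39, 3.01, 3.14, 3.14, 3.14].

## Interface

Orientations are given as a unit quaternion [w, x, y, z].
In Python, from station import get_obs, camera, finish_job, search_frame, silhouettes, pinpoint gives the robot as it stands. The module is installed in compiled form; this text tells all that it offers.
- The arm moves only by the tool step_arm, never from a script. Its argument "moves" is a list of rows, each an object with "slide": the shift along the tool's x, y, z in mm, a list of three; "spin": the turn about the tool's z in degrees. In form: [{"slide": [dx, dy, dz], "spin": spin}, ...]. A call has 1 to 12 rows; each row shifts and turns the commanded pose from where the row before left it, along the tool's axes as they then stand; what a row does not reach is not made up. A row lasts 1/10 s, in which the tool goes at most 50 mm and 8.59 degrees, less where a joint would pass 70% of its speed; a pose out of reach is approached as far as the arm can. A call with a gripper value outside its range is refused whole. "hand" is the finger opening in mm, from 0 to 85.4, set as the call begins (left out, the last holds). The fingers move at their own pace and stop on an object; "newtons" is the grip in N (left out, the last holds). Time passes only in rows, so rows that do not move let the fingers close. It gives the time, the measured TCP pose, the force, the opening and the grip force at its end, in the units of the state.
- get_obs(): the state, without advancing time (a new reading comes with each control period).
- camera(name): name is "side" or "top" or "wrist"; returns a dict with "pixels" (384x512x3 uint8, red, green, blue), "depth" (384x512 float32, m along the optical axis (not along the pixel's ray), 0 where there is no reading), "camera_matrix" (3x3 intrinsics, pixels), "position" and "attitude" of the camera in the world. Camera axes: x right, y up, looking along -z (the intrinsics and any distortion apply to the point x, -y, -z); pixel columns grow to the right and rows downward; lengths in m; the calibration is good to about 2 mm. A picture is of the moment at which its call begins.
- finish_job(): hands the job in; it is judged then, once.
Trained networks look in the newest picture that a camera, given by its name, has taken for a name from the list of things; names that differ only in an ending like _2 or _b are one class to them, and where a whole thing is asked for, a point or a joint stands for the part that bears it (a point fixed in the world has none). Each returns a list of dicts, best first, with "score" (0 to 1); they miss things now and then, are a little off and sometimes report something else, mostly with a low value. They report only what shows in the picture. A call takes as long as a camera call.
- search_frame(camera, query): "centre" ([column, row] as shares, 0 to 1, of the picture: columns of its width, rows of its height, amid what is visible of it).
- silhouettes(camera, query): "mask" (384x512 bool, what is visible of it) and "centre" ([column, row] as shares, 0 to 1, of the picture: columns of its width, rows of its height, amid what is visible of it).
- pinpoint(camera, query): "centre" ([column, row] as shares, 0 to 1, of the picture: columns of its width, rows of its height: a listed point, or the origin of a listed thing).
The state is a dict: "clock": time; "joint_pos": joint angles; "qd": joint speeds; "joint_efforts": joint torques, N m; "position": TCP position; "tool_rot": TCP orientation; "ft_force": force on the tool from outside, world axes, zero at the start; "ft_torque": the same for the moment, N m; "grip_width": opening from 0.0 (shut) to 1.0 (fully open); "gripper_force": force on a finger pad.
Only numpy, scipy, OpenCV 4.12 (cv2) and the standard library are available. Lean on these libraries where they do the work, as an engineer would, in place of code of your own. Each camera call takes 0.05 s, during which the arm holds its last target. There are 200 camera calls.

## Task

The adjustable wrench lies over the brass hex nut on the gas manifold with its jaw still wide open. Without turning the nut, roll the wrench's knurled worm with a light fingertip until the moving jaw is snug on the nut; then push the handle gently to turn the nut clockwise until it comes up against its stop. Leave the wrench flat on the block and snug on the nut, and do not disturb the things around it.

Things in the scene. Friction and masses are not known exactly. Their poses are not given: they have to be found in the camera images.
- manifold: fixed aluminium block 110 x 140 x 45 mm (x, y, z); origin at the centre of its underside, top face 45 mm above it. Two brass hose stubs at its far (+x) side
- nut (a joint): turn angle (rad) of the brass hex nut on the middle of the block: 38 mm across flats, 20 mm high, with a 20 mm wide steel stub rising 12 mm more from its centre. Grows as the nut turns clockwise seen from above; starts near 0, hard stop at 0.60. A steady friction of 0.40 N m resists turning
- nut_top (a point): centre of the nut's top face, 65 mm above the underside of the block, on the nut's vertical axis
- wrench: loose steel adjustable wrench, 0.57 kg with its jaw and worm, lying flat on the block, head round the nut. Origin: underside, the point that lies on the nut's axis when the jaws are snug and the throat is at the nut. +y runs along the handle (away from the jaws), +x towards the fixed jaw, z up. Head 16 mm thick, 77 mm wide; fixed jaw face at x = +19 mm; throat at y = +23 mm; the rounded handle end is at y = 227 mm
- jaw: moving jaw, 17 mm wide, sliding along the wrench's x; origin at the underside on its gripping face, so the opening is 19 mm minus its x in the wrench frame. Opening starts at 43.5 to 46.5 mm; snug on the nut is 38 mm (jaw face at x = -19 mm). It is locked by the worm: do not push it itself
- worm (a joint): turn angle (rad) of the knurled steel worm, 22 mm across and 16 mm long, axis along the wrench's x, set in the head. 1 rad moves the jaw 1.5 mm; the angle grows and the jaw closes when its top is rolled towards the nut (the wrench's -y). Friction 0.07 N m, so about 6.5 N of drag at its rim is needed to roll it; friction coefficient at the knurl about 1.3, so that a press of 8 to 15 N rolls it. It stops turning when the jaw is snug, and the locked jaw gives way above some 45 N
- worm_top (a point): the top of the worm, at its mid-length: wrench frame (-12, 40, 23.5) mm, 7.5 mm proud of the head's upper face
- handle (a point): centre of the wrench's handle where it is to be pushed, wrench frame (-1, 150, 8) mm; here the handle carries a blue sleeve 27 mm wide (x) and 14 mm thick (z), y = 105 to 205 mm, its underside 46 mm above the table
- petri_dish: bystander: clear round dish 63 mm across, 16 mm high; origin under its centre
- dropper_bottle: bystander: small white bottle with a blue cap, 24 mm across, 68 mm high; origin under its centre
- lab_timer: bystander: white timer 66 x 66 x 19 mm; origin under its centre

How it is judged:
On the way, in this order (a step that is already met when the one before it is completed fails the run):
1. the jaw is snug and bears on the nut (opening within 1.5 mm of the nut, pressing with over 5 N) and the nut has not been turned (x of jaw in the frame of wrench above -0.0205 m and contact force between jaw and anything else above 5 N and value of joint nut below 0.12 rad), for 0.2 s.
2. the nut is turned clockwise to its stop with the jaw still snug (x of jaw in the frame of wrench above -0.0205 m and value of joint nut above 0.55 rad), for 0.2 s.
At the end, for the whole second after the job is handed in: the nut is within 0.05 rad of its stop, the jaw opening is within 1.5 mm of the nut, the wrench lies flat (3 degrees) and at rest on the block with the nut seated in its jaws (8 mm), and is released (all of step 2 and horizontal distance between wrench and nut_top below 0.008 m and angle between wrench's own z axis and vertical below 0.06 rad and linear speed of wrench below 0.02 m/s and contact force between the fingers and wrench below 0.1 N); the robot touches nothing.
It fails at once if the wrench is pressed or pushed harder than 35 N (contact force between the fingers and wrench above 35 N).
It fails at once if the moving jaw is pushed directly (over 3 N) (contact force between the fingers and jaw above 3 N).
It fails at once if the nut is turned while the jaw is still slack by 2.5 mm or more (value of joint nut above 0.2 rad and x of jaw in the frame of wrench below -0.0215 m).
It fails at once if a bystander is moved by 15 mm (distance of any of petri_dish, dropper_bottle, lab_timer from where it was at the start of the episode above 0.015 m).
It also fails if it takes over 72 s, if anything falls off the work surface, if the arm or the gripper's body presses on something with over 40 N, if the wrist force passes 120 N, or if a joint passes its speed limit or range.

## Working session

There is one attempt and no reset: what is moved stays moved. The work goes in short steps, Python scripts to look and compute and a tool call to move; the robot and the scene stay as the last step left them, time stands still between calls to the robot, and variables do not carry over. Pictures are saved under pics/ and viewed, at most 10 in all, crops included, and the job is handed in when it is done.

Besides the shell and the picture viewer there is one more tool, called after "Emit:" as name(argument=value, ...) on one line, values as JSON. step_arm: Moves the arm, as the interface text tells. Its arguments: {"type":"object","properties":{"moves":{"type":"array"},"hand":{"type":"number"},"newtons":{"type":"number"}},"required":["moves"]}

```bash
mkdir -p pics
cat > h.py <<'E'
import numpy as np, cv2
from scipy.spatial.transform import Rotation as R
from station import *
def rot(q): return R.from_quat([q[1],q[2],q[3],q[0]]).as_matrix()
def camR(c):
    a=np.array(c["attitude"],float)
    return a if a.shape==(3,3) else rot(a)
def ray(c,px):
    K=c["camera_matrix"]; d=np.linalg.solve(K,[px[0],px[1],1.]); return camR(c)@np.array([d[0],-d[1],-d[2]])
def at_z(c,px,z):
    r=ray(c,px); p=np.array(c["position"]); return p+r*(z-p[2])/r[2]
def at_depth(c,px):
    return np.array(c["position"])+ray(c,px)*c["depth"][int(round(px[1])),int(round(px[0]))]
def pp(cam,c,n,z,f=pinpoint):
    for r in f(cam,n)[:2]:
        px=np.array(r["centre"])*[512,384]
        print(cam,n,round(r["score"],2),px.round(1),"at z",at_z(c,px,z).round(4),"depth",at_depth(c,np.clip(px,0,[511,383])).round(4))
E
cat > a.py <<'E'
from h import *
o=get_obs(); print({k:np.round(v,3).tolist() for k,v in o.items()})
ims=[]
for cam in ["side","top"]:
    c=camera(cam); ims.append(c["pixels"][:,:,::-1])
    print(cam,np.round(c["position"],3),np.round(c["attitude"],3).tolist(),c["camera_matrix"].round(1).tolist())
    for n,z in [("manifold",0),("nut_top",.065),("wrench",.045),("jaw",.045),("worm_top",.0685),("handle",.053),("petri_dish",0),("dropper_bottle",0),("lab_timer",0)]: pp(cam,c,n,z)
    cv2.imwrite(f"pics/{cam}0.png",ims[-1])
E
python3 a.py
```

```text
{'clock': 0.0, 'joint_pos': [1.093, 0.424, 1.631, 0.0, 1.089, -0.019], 'qd': [-0.001, -0.001, 0.002, -0.001, -0.001, 0.001], 'joint_efforts': [-0.002, -55.739, -28.174, -0.0, 0.007, 0.0], 'position': [0.277, 0.56, 0.25], 'tool_rot': [-0.0, 0.227, 0.974, -0.001], 'ft_force': [0.045, 0.094, -0.828], 'ft_torque': [-0.018, 0.006, -0.033], 'gripper_force': 0.0, 'grip_width': 1.0}
side [ 0.221 -0.61   0.714] [0.903, 0.395, -0.07, -0.157] [[435.5, 0.0, 259.1], [0.0, 435.5, 192.3], [0.0, 0.0, 1.0]]
side manifold 0.76 [276.9 243. ] at z [ 0.467 -0.047  0.   ] depth [ 0.4525 -0.0803  0.0422]
side nut_top 0.63 [273.2 217.7] at z [ 0.4626 -0.032   0.065 ] depth [ 0.4579 -0.0431  0.0775]
side wrench 0.6 [276.  226.3] at z [ 0.4665 -0.0394  0.045 ] depth [ 0.4587 -0.0576  0.0664]
side jaw 0.74 [272.7 219.6] at z [ 0.4669 -0.0191  0.045 ] depth [ 0.4546 -0.0488  0.0787]
side jaw 0.61 [266.4 230.4] at z [ 0.4436 -0.0434  0.045 ] depth [ 0.4385 -0.0563  0.0602]
side worm_top 0.91 [260.1 212.2] at z [ 0.4413 -0.0112  0.0685] depth [ 0.4415 -0.0106  0.0679]
side handle 0.64 [236.6 182.9] at z [0.428  0
[... 874 characters left out ...]
 ] depth [ 0.4495 -0.0453  0.0697]
top worm_top 0.94 [283.6 203.6] at z [ 0.4452 -0.0107  0.0685] depth [ 0.4452 -0.0107  0.0687]
top worm_top 0.64 [293.4 194.6] at z [ 0.4692 -0.038   0.0685] depth [ 0.4691 -0.0379  0.0701]
top handle 0.66 [243.2 215.7] at z [0.4152 0.1007 0.053 ] depth [0.415  0.1004 0.0586]
top petri_dish 0.81 [346.3 188.8] at z [ 0.4895 -0.1962  0.    ] depth [ 0.4883 -0.1939  0.0115]
top dropper_bottle 0.58 [339.9 216. ] at z [ 0.4114 -0.1747  0.    ] depth [ 0.4093 -0.1664  0.0465]
top dropper_bottle 0.26 [344.2 189.7] at z [ 0.4871 -0.19    0.    ] depth [ 0.4851 -0.1865  0.0182]
top lab_timer 0.72 [171.6 200.7] at z [0.4655 0.3099 0.    ] depth [0.464  0.3063 0.0172]
```

Run:
```python
import cv2,numpy as np
a=cv2.imread('pics/side0.png');b=cv2.imread('pics/top0.png')
A=cv2.resize(a[150:310,180:380],(800,640))[:600]
B=cv2.resize(b[140:260,150:350],None,fx=4,fy=4,interpolation=cv2.INTER_CUBIC)
cv2.imwrite('pics/sA.png',A);cv2.imwrite('pics/tB.png',B)
```

```text
(no output)
```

View pics/sA.png

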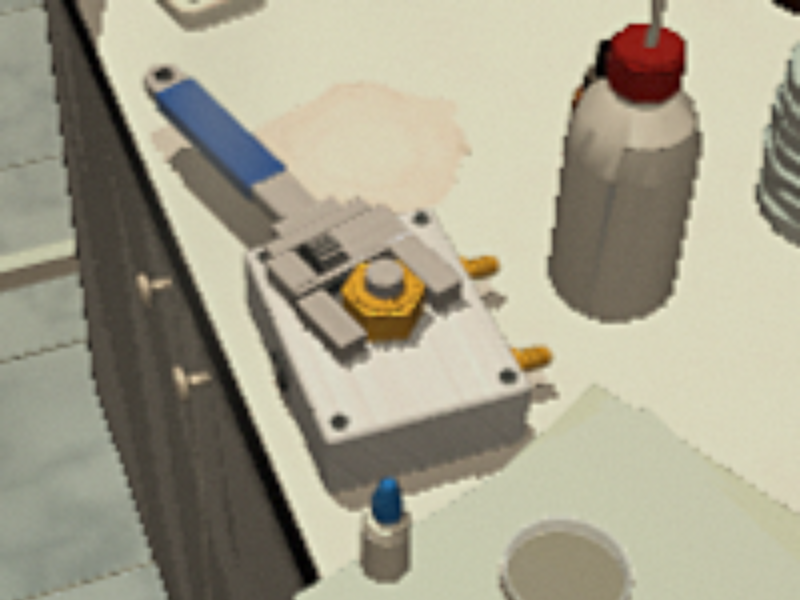

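View pics/tB.png

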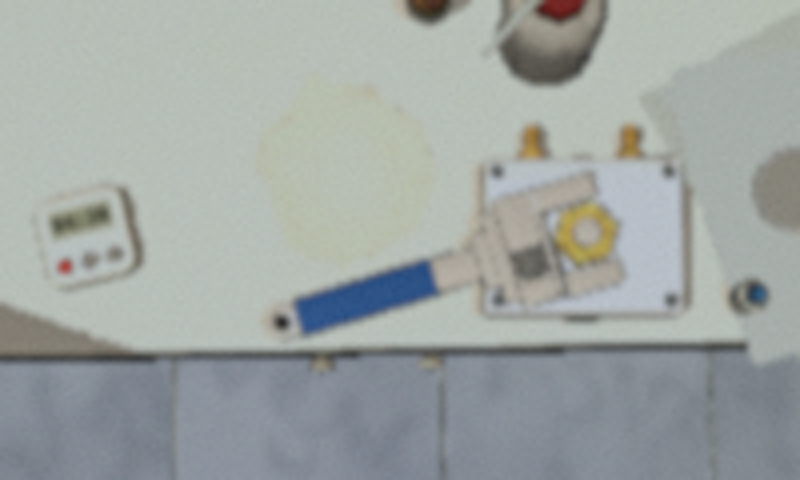

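View pics/top0.png

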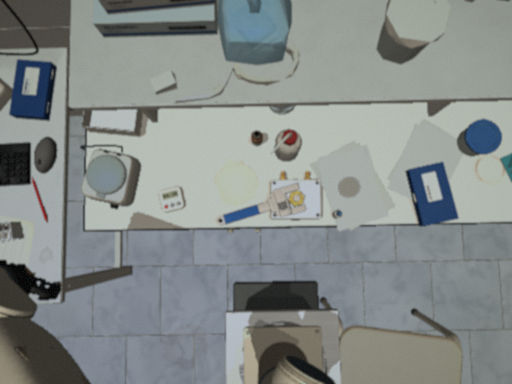

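The top view shows the wrench handle pointing along +y, tilted about 17° towards -x. The nut is near px (297,198) and the worm near (283,205). The fixed jaw is on the far side, so clockwise means pushing the handle towards +x.

Emit:
step_arm(moves=[{"slide": [0, 0, 0], "spin": -7.25}, {"slide": [0, 0, 0], "spin": -7.25}, {"slide": [0, 0, 0], "spin": -7.25}, {"slide": [0, 0, 0], "spin": -7.25}, {"slide": [0, 0, 0], "spin": -7.25}, {"slide": [0, 0, 0], "spin": -7.25}], hand=0, newtons=30)

```text
clock: 1.6
position: [0.2768, 0.5604, 0.2503]
tool_rot: [0.0, -0.152, 0.988, 0.0]
ft_force: [0.3, 0.8, -0.4]
grip_width: -0.002
gripper_force: 0.0
```

Emit:
step_arm(moves=[{"slide": [1, -40, 0], "spin": 0}, {"slide": [1, -45, 0], "spin": 0}, {"slide": [1, -45, 0], "spin": 0}, {"slide": [1, -45, 0], "spin": 0}, {"slide": [1, -45, 0], "spin": 0}, {"slide": [1, -45, 0], "spin": 0}, {"slide": [1, -45, 0], "spin": 0}, {"slide": [1, -45, 0], "spin": 0}, {"slide": [1, -45, 0], "spin": 0}, {"slide": [1, -45, 0], "spin": 0}, {"slide": [1, -45, 0], "spin": 0}, {"slide": [1, -25, 0], "spin": 0}])

```text
clock: 2.8
position: [0.4183, 0.0623, 0.2507]
tool_rot: [0.001, -0.149, 0.989, -0.0]
ft_force: [1.1, 0.6, 0.5]
grip_width: -0.004
gripper_force: 0.0
```

```bash
cat > b.py <<'E'
from h import *
o=get_obs(); print({k:np.round(o[k],4).tolist() for k in["clock","position","tool_rot","ft_force","grip_width"]})
c=camera("wrist"); cv2.imwrite("pics/w1.png",c["pixels"][:,:,::-1])
for n,z in [("nut_top",.065),("wrench",.045),("jaw",.045),("worm_top",.0685),("handle",.053)]: pp("wrist",c,n,z)
E
python3 b.py
```

```text
{'clock': 2.8, 'position': [0.4183, 0.0623, 0.2507], 'tool_rot': [0.0005, -0.1487, 0.9889, -0.0002], 'ft_force': [1.0745, 0.5909, 0.52], 'grip_width': -0.004}
wrist nut_top 0.6 [152.8 179.7] at z [ 0.4608 -0.0422  0.065 ] depth [ 0.4562 -0.0391  0.077 ]
wrist wrench 0.64 [155.5 179.1] at z [ 0.4668 -0.0445  0.045 ] depth [ 0.4564 -0.0376  0.0725]
wrist wrench 0.25 [188.2 176.1] at z [ 0.4516 -0.008   0.045 ] depth [ 0.4441 -0.0048  0.0676]
wrist jaw 0.78 [156.3 158.5] at z [ 0.4418 -0.0485  0.045 ] depth [ 0.4374 -0.0446  0.0596]
wrist worm_top 0.71 [185.3 172.4] at z [ 0.4406 -0.0087  0.0685] depth [ 0.4409 -0.0088  0.0677]
wrist handle 0.57 [284.5 181.4] at z [0.422  0.1021 0.053 ] depth [0.4201 0.1006 0.0609]
```

View pics/w1.png

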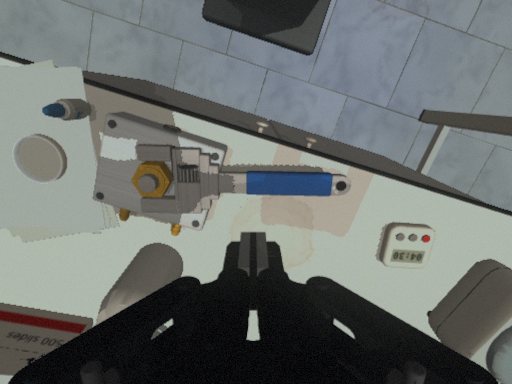

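The wrist picture shows the wrench horizontal, so tool y is aligned with its handle. The worm is at (186,173) and the nut at (153,180), both matching the earlier estimates.

Emit:
step_arm(moves=[{"slide": [0, -32, 0], "spin": 0}, {"slide": [0, -33, 0], "spin": 0}, {"slide": [0, 0, 40], "spin": 0}, {"slide": [0, 0, 40], "spin": 0}, {"slide": [0, 0, 40], "spin": 0}, {"slide": [0, 0, 25], "spin": 0}, {"slide": [0, 0, 9], "spin": 0}, {"slide": [0, 0, 0], "spin": 0}, {"slide": [0, 0, 0], "spin": 0}])

```text
clock: 4.0
position: [0.4377, 0.0033, 0.0972]
tool_rot: [0.001, -0.15, 0.989, -0.0]
ft_force: [0.3, 0.2, -0.2]
grip_width: 0.001
gripper_force: 0.0
```

```bash
cat > s.py <<'E'
from h import *
ims=[]
for cam in ["wrist","side"]:
    c=camera(cam); ims.append(c)
    for n,z in [("nut_top",.065),("worm_top",.0685),("jaw",.045),("handle",.053)]: pp(cam,c,n,z)
a=cv2.resize(ims[0]["pixels"][80:300,100:400],None,fx=1.5,fy=1.5)
b=cv2.resize(ims[1]["pixels"][160:260,200:340],(450,330))
import sys
v=np.hstack([cv2.resize(a,(400,300)),cv2.resize(b,(400,300))]); cv2.imwrite(f"pics/{sys.argv[1]}.png",v[:,:,::-1])
E
python3 s.py s1
```

```text
wrist nut_top 0.73 [166.9 248.7] at z [ 0.4624 -0.0442  0.065 ] depth [ 0.4544 -0.0423  0.0774]
wrist worm_top 0.69 [233.9 242.2] at z [ 0.444  -0.0066  0.0685] depth [ 0.4349 -0.0081  0.0853]
wrist jaw 0.67 [176.3 204.8] at z [ 0.4415 -0.0482  0.045 ] depth [ 0.4349 -0.0458  0.0596]
wrist handle 0.78 [403.1 246.7] at z [0.4224 0.1022 0.053 ] depth [0.4198 0.097  0.0601]
side nut_top 0.72 [272.2 220.2] at z [ 0.458  -0.0379  0.065 ] depth [ 0.4545 -0.0463  0.0746]
side worm_top 0.63 [260.6 210.3] at z [ 0.4442 -0.0063  0.0685] depth [ 0.4446 -0.0051  0.0672]
side jaw 0.52 [264.9 233.6] at z [ 0.4376 -0.0507  0.045 ] depth [ 0.433  -0.0624  0.0591]
side handle 0.58 [238.2 184.9] at z [0.4293 0.1021 0.053 ] depth [0.427  0.0942 0.0604]
```

View pics/s1.png

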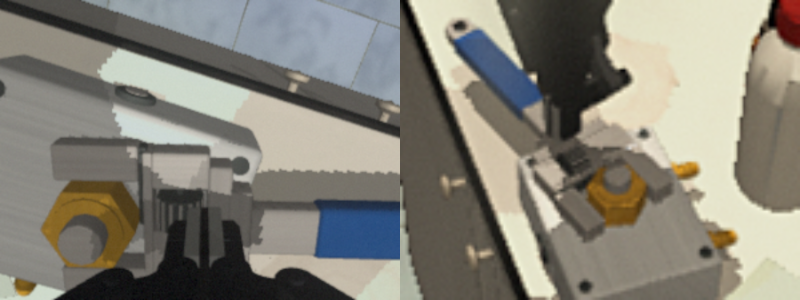

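The fingertips are just above and behind the worm. They span about 17 mm along the stroke. Now I'll descend to contact.

Emit:
step_arm(moves=[{"slide": [0, -5, 4], "spin": 0}, {"slide": [0, 0, 3], "spin": 0}, {"slide": [0, 0, 1], "spin": 0}, {"slide": [0, 0, 1], "spin": 0}, {"slide": [0, 0, 0], "spin": 0}])

```text
clock: 5.0
position: [0.4382, -0.0021, 0.0874]
tool_rot: [-0.0, -0.15, 0.989, -0.0]
ft_force: [-1.6, -0.9, 5.3]
grip_width: 0.001
gripper_force: 2.5
```

Emit:
step_arm(moves=[{"slide": [0, 0, 0.5], "spin": 0}, {"slide": [0, 0, 0], "spin": 0}])

```text
clock: 5.2
position: [0.4382, -0.0021, 0.0872]
tool_rot: [-0.0, -0.15, 0.989, -0.0]
ft_force: [-2.4, -1.7, 9.9]
grip_width: 0.002
gripper_force: 5.1
```

Emit:
step_arm(moves=[{"slide": [0, 0, 0.2], "spin": 0}, {"slide": [0, -1.5, 0], "spin": 0}, {"slide": [0, -1.5, 0], "spin": 0}, {"slide": [0, -1.5, 0], "spin": 0}])

```text
clock: 5.6
position: [0.4392, -0.0056, 0.0872]
tool_rot: [-0.0, -0.149, 0.989, 0.001]
ft_force: [-4.8, 7.4, 13.8]
grip_width: -0.0
gripper_force: 7.0
```

Emit:
step_arm(moves=[{"slide": [0, -2, 0], "spin": 0}, {"slide": [0, -2, 0], "spin": 0}, {"slide": [0, -2, 0], "spin": 0}, {"slide": [0, -2, 0], "spin": 0}])

```text
clock: 6.0
position: [0.4414, -0.0133, 0.0872]
tool_rot: [-0.001, -0.149, 0.989, 0.001]
ft_force: [-4.4, 6.1, 14.1]
grip_width: -0.001
gripper_force: 7.1
```

Emit:
step_arm(moves=[{"slide": [0, -1.5, 0], "spin": 0}, {"slide": [0, -1.5, 0], "spin": 0}, {"slide": [0, 0, 0], "spin": 0}])

```text
clock: 6.3
position: [0.4424, -0.0164, 0.0869]
tool_rot: [-0.001, -0.149, 0.989, 0.0]
ft_force: [-3.3, 4.2, 9.0]
grip_width: -0.002
gripper_force: 3.9
```

Emit:
step_arm(moves=[{"slide": [0, 0, -4], "spin": 0}, {"slide": [0, 8, 0], "spin": 0}, {"slide": [0, 9, 0], "spin": 0}, {"slide": [0, 0, 3.5], "spin": 0}, {"slide": [0, 0, 0.3], "spin": 0}, {"slide": [0, 0, 0], "spin": 0}])

```text
clock: 6.9
position: [0.4377, 0.0001, 0.0868]
tool_rot: [-0.0, -0.15, 0.989, 0.0]
ft_force: [-2.9, 5.4, 8.3]
grip_width: -0.001
gripper_force: 4.5
```

Emit:
step_arm(moves=[{"slide": [0, -1.5, 0.2], "spin": 0}, {"slide": [0, -1.5, 0], "spin": 0}, {"slide": [0, -2, 0], "spin": 0}, {"slide": [0, -2, 0], "spin": 0}])

```text
clock: 7.3
position: [0.4394, -0.0063, 0.0871]
tool_rot: [-0.001, -0.15, 0.989, 0.001]
ft_force: [-4.9, 6.7, 18.2]
grip_width: -0.004
gripper_force: 9.0
```

Emit:
step_arm(moves=[{"slide": [0, -2, 0], "spin": 0}, {"slide": [0, -2, 0], "spin": 0}, {"slide": [0, -2, 0], "spin": 0}, {"slide": [0, -2, 0], "spin": 0}, {"slide": [0, -1, 0], "spin": 0}])

```text
clock: 7.8
position: [0.4417, -0.0151, 0.0871]
tool_rot: [-0.001, -0.15, 0.989, 0.001]
ft_force: [-5.4, 6.9, 18.4]
grip_width: 0.005
gripper_force: 9.4
```

```bash
python3 s.py s2
```

```text
wrist nut_top 0.61 [195.9 260.3] at z [ 0.4623 -0.0433  0.065 ] depth [ 0.4546 -0.043   0.0766]
wrist worm_top 0.63 [260.8 251.5] at z [ 0.4437 -0.0098  0.0685] depth [ 0.4309 -0.0145  0.092 ]
wrist jaw 0.61 [198.2 218.5] at z [ 0.4458 -0.0497  0.045 ] depth [ 0.4384 -0.0487  0.0604]
wrist jaw 0.49 [  1.7 197. ] at z [ 0.4674 -0.1681  0.045 ] depth [ 0.3662 -0.0387  0.2107]
wrist handle 0.94 [433.8 257.2] at z [0.4239 0.0984 0.053 ] depth [0.4216 0.0929 0.0593]
side nut_top 0.51 [274.8 219.5] at z [ 0.4638 -0.0379  0.065 ] depth [ 0.4595 -0.0479  0.0764]
side nut_top 0.39 [239.1 184.6] at z [0.4278 0.0895 0.065 ] depth [0.4289 0.0932 0.0616]
side worm_top 0.85 [260.6 211.4] at z [ 0.4431 -0.0093  0.0685] depth [ 0.4377 -0.0239  0.0842]
side jaw 0.73 [268.5 231.7] at z [ 0.4464 -0.0483  0.045 ] depth [ 0.4413 -0.0609  0.0601]
side handle 0.66 [238.3 186.8] at z [0.4275 0.0958 0.053 ] depth [0.4252 0.0878 0.0605]
```

Emit:
step_arm(moves=[{"slide": [0, 0, -4.5], "spin": 0}, {"slide": [0, 7, 0], "spin": 0}, {"slide": [0, 6, 0], "spin": 0}, {"slide": [0, 0, 3.5], "spin": 0}, {"slide": [0, 0, 0.3], "spin": 0}, {"slide": [0, 0, 0], "spin": 0}])

```text
clock: 8.9
position: [0.4387, -0.003, 0.0872]
tool_rot: [-0.0, -0.15, 0.989, 0.0]
ft_force: [-1.4, 5.3, 6.0]
grip_width: -0.001
gripper_force: 3.3
```

Emit:
step_arm(moves=[{"slide": [0, 0, 0.5], "spin": 0}, {"slide": [0, -1.5, 0], "spin": 0}, {"slide": [0, -1.5, 0], "spin": 0}, {"slide": [0, -1.5, 0], "spin": 0}])

```text
clock: 9.3
position: [0.4396, -0.0069, 0.0871]
tool_rot: [-0.001, -0.149, 0.989, 0.001]
ft_force: [-4.7, 8.4, 15.8]
grip_width: -0.0
gripper_force: 8.0
```

Emit:
step_arm(moves=[{"slide": [0, -1.5, 0], "spin": 0}, {"slide": [0, -1.5, 0], "spin": 0}])

```text
clock: 9.5
position: [0.4402, -0.0098, 0.0872]
tool_rot: [-0.001, -0.149, 0.989, 0.001]
ft_force: [-5.5, 8.4, 18.7]
grip_width: 0.0
gripper_force: 9.1
```

Emit:
step_arm(moves=[{"slide": [0, -1.5, 0], "spin": 0}, {"slide": [0, -1.5, 0], "spin": 0}])

```text
clock: 9.7
position: [0.4409, -0.0127, 0.0871]
tool_rot: [-0.001, -0.149, 0.989, 0.001]
ft_force: [-5.3, 7.7, 17.2]
grip_width: -0.002
gripper_force: 9.2
```

Emit:
step_arm(moves=[{"slide": [0, -1.5, 0], "spin": 0}, {"slide": [0, -1.5, 0], "spin": 0}])

```text
clock: 9.9
position: [0.4415, -0.0155, 0.0871]
tool_rot: [-0.001, -0.149, 0.989, 0.001]
ft_force: [-6.5, 6.7, 18.8]
grip_width: -0.0
gripper_force: 9.4
```

```bash
python3 s.py s3
```

```text
wrist nut_top 0.75 [194.1 264. ] at z [ 0.4647 -0.0442  0.065 ] depth [ 0.4569 -0.0438  0.0765]
wrist nut_top 0.45 [  5.4 202.3] at z [ 0.4574 -0.1509  0.065 ] depth [ 0.4881 -0.1884  0.0161]
wrist worm_top 0.71 [263.8 248.9] at z [ 0.4414 -0.0091  0.0685] depth [ 0.43   -0.0137  0.09  ]
wrist jaw 0.7 [199.5 217.3] at z [ 0.4444 -0.0496  0.045 ] depth [ 0.4369 -0.0486  0.061 ]
wrist handle 0.63 [432.6 261.5] at z [0.4266 0.0988 0.053 ] depth [0.4241 0.0929 0.0596]
side nut_top 0.64 [276.8 217.6] at z [ 0.4696 -0.0343  0.065 ] depth [ 0.4649 -0.0452  0.0773]
side nut_top 0.57 [261.4 210.5] at z [ 0.4467 -0.0041  0.065 ] depth [ 0.4388 -0.0252  0.0876]
side worm_top 0.63 [259.8 214.7] at z [ 0.4382 -0.0178  0.0685] depth [ 0.4372 -0.0205  0.0715]
side jaw 0.7 [271.6 233.3] at z [ 0.4508 -0.0546  0.045 ] depth [ 0.446  -0.0664  0.0592]
side handle 0.84 [236.8 183.1] at z [0.4282 0.1091 0.053 ] depth [0.4267 0.1039 0.0577]
```

View pics/s3.png

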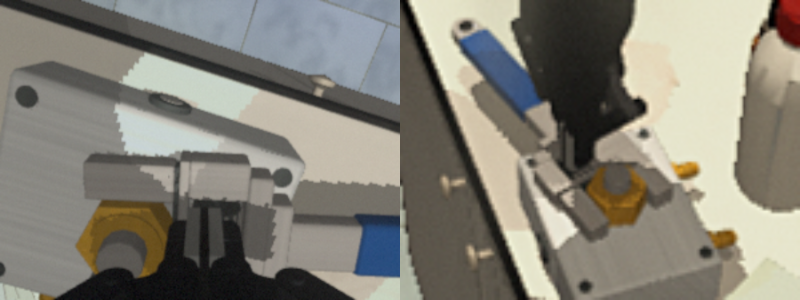

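The jaw now lies almost against the nut (composite px (130,195) in the wrist view, and beside it in the side view). I'll make another stroke and watch the drag.

Emit:
step_arm(moves=[{"slide": [0, 0, -4.5], "spin": 0}, {"slide": [0, 7, 0], "spin": 0}, {"slide": [0, 6, 0], "spin": 0}, {"slide": [0, 0, 3.5], "spin": 0}, {"slide": [0, 0, 0.6], "spin": 0}, {"slide": [0, 0, 0], "spin": 0}])

```text
clock: 11.0
position: [0.4389, -0.0035, 0.0872]
tool_rot: [-0.0, -0.15, 0.989, 0.0]
ft_force: [-2.3, 3.7, 8.6]
grip_width: 0.0
gripper_force: 3.9
```

Emit:
step_arm(moves=[{"slide": [0, -1.5, 0], "spin": 0}, {"slide": [0, -1.5, 0], "spin": 0}])

```text
clock: 11.2
position: [0.4394, -0.006, 0.0872]
tool_rot: [-0.001, -0.149, 0.989, 0.001]
ft_force: [-2.9, 7.9, 11.5]
grip_width: -0.001
gripper_force: 5.5
```

Emit:
step_arm(moves=[{"slide": [0, -1.5, 0], "spin": 0}])

```text
clock: 11.3
position: [0.4397, -0.0075, 0.0872]
tool_rot: [-0.001, -0.149, 0.989, 0.001]
ft_force: [-4.5, 7.8, 10.5]
grip_width: -0.002
gripper_force: 5.6
```

Emit:
step_arm(moves=[{"slide": [0, -1.5, 0], "spin": 0}])

```text
clock: 11.4
position: [0.44, -0.0089, 0.0872]
tool_rot: [-0.001, -0.149, 0.989, 0.001]
ft_force: [-4.1, 7.9, 12.8]
grip_width: 0.005
gripper_force: 6.0
```

Emit:
step_arm(moves=[{"slide": [0, -1.5, 0], "spin": 0}])

```text
clock: 11.5
position: [0.4403, -0.0102, 0.0872]
tool_rot: [-0.001, -0.149, 0.989, 0.001]
ft_force: [-3.9, 8.6, 13.3]
grip_width: 0.004
gripper_force: 6.5
```

Emit:
step_arm(moves=[{"slide": [0, -1.5, 0], "spin": 0}])

```text
clock: 11.6
position: [0.4406, -0.0116, 0.0873]
tool_rot: [-0.001, -0.149, 0.989, 0.001]
ft_force: [-3.5, 9.1, 13.9]
grip_width: -0.004
gripper_force: 6.6
```

Emit:
step_arm(moves=[{"slide": [0, -1.5, 0], "spin": 0}])

```text
clock: 11.7
position: [0.4409, -0.0129, 0.0873]
tool_rot: [-0.001, -0.149, 0.989, 0.001]
ft_force: [-5.3, 11.1, 14.0]
grip_width: -0.003
gripper_force: 7.0
```

Emit:
step_arm(moves=[{"slide": [0, -1.5, 0], "spin": 0}])

```text
clock: 11.8
position: [0.4411, -0.0142, 0.0872]
tool_rot: [-0.001, -0.149, 0.989, 0.001]
ft_force: [-6.3, 12.5, 14.7]
grip_width: 0.001
gripper_force: 7.3
```

Emit:
step_arm(moves=[{"slide": [0, 0, 0], "spin": 0}, {"slide": [0, 0, 0], "spin": 0}, {"slide": [0, 0, 0], "spin": 0}])

```text
clock: 12.1
position: [0.4412, -0.0143, 0.0873]
tool_rot: [-0.001, -0.149, 0.989, 0.001]
ft_force: [-5.5, 10.8, 15.4]
grip_width: 0.004
gripper_force: 7.0
```

```bash
python3 s.py s4
```

```text
wrist nut_top 0.88 [193.2 262.1] at z [ 0.4633 -0.0438  0.065 ] depth [ 0.4552 -0.0433  0.0771]
wrist worm_top 0.66 [260.5 250.8] at z [ 0.4428 -0.0092  0.0685] depth [ 0.4298 -0.014   0.0924]
wrist worm_top 0.63 [195.4 217. ] at z [ 0.4335 -0.049   0.0685] depth [ 0.438  -0.0497  0.0592]
wrist jaw 0.63 [198.9 219.6] at z [ 0.4458 -0.0483  0.045 ] depth [ 0.4388 -0.0474  0.0595]
wrist handle 0.93 [431.2 261.9] at z [0.4269 0.0995 0.053 ] depth [0.4243 0.0935 0.0598]
side nut_top 0.65 [278.9 290. ] at z [ 0.408  -0.2006  0.065 ] depth [ 0.42   -0.1742  0.0232]
side nut_top 0.51 [275.7 218.8] at z [ 0.4663 -0.0367  0.065 ] depth [ 0.4612 -0.0487  0.0786]
side worm_top 0.65 [258.5 210.8] at z [ 0.4395 -0.0062  0.0685] depth [ 0.434  -0.0215  0.0849]
side jaw 0.44 [270.7 233.9] at z [ 0.4485 -0.0555  0.045 ] depth [ 0.4432 -0.0684  0.0607]
side handle 0.81 [239.1 182.7] at z [0.4336 0.1086 0.053 ] depth [0.4312 0.1006 0.0603]
```

View pics/s4.png

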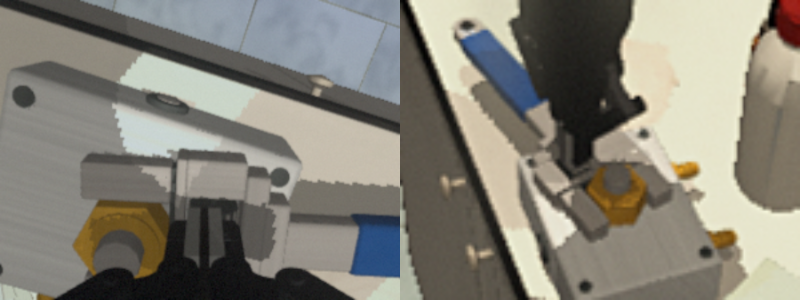

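Drag has climbed from about 8 N to 12 N, so the worm is blocked and the jaw looks to be on the nut. I'll confirm with one short stroke from further back.

Emit:
step_arm(moves=[{"slide": [0, 0, -4.5], "spin": 0}, {"slide": [0, 5, 0], "spin": 0}, {"slide": [0, 5, 0], "spin": 0}, {"slide": [0, 0, 3.5], "spin": 0}, {"slide": [0, 0, 1.1], "spin": 0}, {"slide": [0, 0, 0], "spin": 0}])

```text
clock: 13.2
position: [0.4396, -0.0056, 0.0873]
tool_rot: [-0.0, -0.15, 0.989, 0.0]
ft_force: [-2.3, 3.4, 9.6]
grip_width: 0.001
gripper_force: 5.0
```

Emit:
step_arm(moves=[{"slide": [0, -1, 0], "spin": 0}])

```text
clock: 13.3
position: [0.4396, -0.0061, 0.0873]
tool_rot: [-0.0, -0.149, 0.989, 0.001]
ft_force: [-3.2, 11.9, 10.1]
grip_width: -0.002
gripper_force: 5.2
```

Emit:
step_arm(moves=[{"slide": [0, -1, 0], "spin": 0}])

```text
clock: 13.4
position: [0.4398, -0.0068, 0.0873]
tool_rot: [-0.0, -0.149, 0.989, 0.001]
ft_force: [-2.1, 10.0, 10.4]
grip_width: -0.0
gripper_force: 5.3
```

Emit:
step_arm(moves=[{"slide": [0, -0.5, 0], "spin": 0}, {"slide": [0, 0, 0], "spin": 0}])

```text
clock: 13.6
position: [0.4399, -0.0074, 0.0873]
tool_rot: [-0.0, -0.149, 0.989, 0.001]
ft_force: [-2.4, 8.7, 10.5]
grip_width: 0.0
gripper_force: 5.3
```

Emit:
step_arm(moves=[{"slide": [0, 0, 0.4], "spin": 0}, {"slide": [0, -1, 0], "spin": 0}, {"slide": [0, -1, 0], "spin": 0}])

```text
clock: 13.9
position: [0.4403, -0.0088, 0.0871]
tool_rot: [-0.001, -0.149, 0.989, 0.001]
ft_force: [-4.0, 14.6, 17.4]
grip_width: 0.002
gripper_force: 8.6
```

Emit:
step_arm(moves=[{"slide": [0, -1, 0], "spin": 0}, {"slide": [0, -1, 0], "spin": 0}])

```text
clock: 14.1
position: [0.4407, -0.0105, 0.0872]
tool_rot: [-0.001, -0.149, 0.989, 0.001]
ft_force: [-4.6, 16.4, 18.1]
grip_width: 0.001
gripper_force: 9.3
```

Emit:
step_arm(moves=[{"slide": [0, -1, 0], "spin": 0}, {"slide": [0, 0, 0], "spin": 0}, {"slide": [0, 0, 0], "spin": 0}])

```text
clock: 14.4
position: [0.441, -0.0114, 0.0872]
tool_rot: [-0.001, -0.149, 0.989, 0.001]
ft_force: [-5.5, 16.1, 17.9]
grip_width: 0.001
gripper_force: 9.2
```

Drag reaches 16 N with almost no movement, so the worm is fully blocked and the jaw is snug. Next I'll move to the near side of the handle.

Emit:
step_arm(moves=[{"slide": [0, 0, -20], "spin": 0}, {"slide": [0, 0, -30], "spin": 0}, {"slide": [5, 27, 0], "spin": 0}, {"slide": [7, 28, 0], "spin": 0}, {"slide": [7, 28, 0], "spin": 0}, {"slide": [3, 27, 0], "spin": 0}, {"slide": [0, 0, 0], "spin": 0}, {"slide": [0, 0, 0], "spin": 0}])

```text
clock: 15.2
position: [0.3883, 0.0858, 0.1366]
tool_rot: [-0.0, -0.151, 0.989, -0.0]
ft_force: [0.3, -0.6, 0.3]
grip_width: 0.002
gripper_force: 0.0
```

```bash
cat > d.py <<'E'
from h import *
import sys
o=get_obs(); print(np.round(o["position"],4),np.round(o["tool_rot"],4))
c=camera("wrist"); cv2.imwrite(f"pics/{sys.argv[1]}.png",c["pixels"][:,:,::-1])
for n,z in [("nut_top",.065),("worm_top",.0685),("jaw",.045),("handle",.06)]: pp("wrist",c,n,z)
def sleeve(cam,c):
    hsv=cv2.cvtColor(c["pixels"],cv2.COLOR_RGB2HSV); m=cv2.inRange(hsv,(105,140,50),(130,255,255))
    n,l,s,_=cv2.connectedComponentsWithStats(m)
    for i in np.argsort(-s[1:,4])[:3]+1:
        ys,xs=np.where(l==i); P=np.array([at_z(c,(x,y),.059)[:2] for x,y in zip(xs,ys)])
        (ce,sz,an)=cv2.minAreaRect((P*1000).astype(np.float32)); u=np.linalg.eigh(np.cov(P.T))[1][:,1]
        print(cam,"sleeve",s[i,4],np.round(ce,1),np.round(sz,1),"dir deg",np.degrees(np.arctan2(u[1],u[0]))%180)
sleeve("wrist",c); c=camera("top"); sleeve("top",c)
E
python3 d.py d1
```

```text
[0.3883 0.0858 0.1366] [-0.000e+00 -1.506e-01  9.886e-01 -1.000e-04]
wrist nut_top 0.88 [ 62.6 248.1] at z [ 0.4618 -0.0442  0.065 ] depth [ 0.4559 -0.04    0.0727]
wrist worm_top 0.78 [110.4 240.6] at z [ 0.442  -0.0089  0.0685] depth [ 0.442  -0.0088  0.0686]
wrist jaw 0.74 [ 72.9 215.3] at z [ 0.444  -0.0502  0.045 ] depth [ 0.4353 -0.0427  0.0592]
wrist handle 0.64 [255.7 252.4] at z [0.4239 0.0993 0.06  ] depth [0.3779 0.084  0.1426]
wrist sleeve 1264 [417.1 129.1] [28.3 46.7] dir deg 83.773721345996
wrist sleeve 876 [430.1  71.5] [29.9 29.7] dir deg 158.77228587382504
wrist sleeve 5 [418.8  58.9] [0.9 1.6] dir deg 130.57304206675343
top sleeve 1407 [ 464.1 -417.2] [154.7  98.1] dir deg 13.322940629183535
top sleeve 1355 [788.3 701. ] [ 99.3 162.5] dir deg 172.263035306076
top sleeve 862 [ 621.1 -566.3] [88.4 92.8] dir deg 107.51645946330743
```

Emit:
step_arm(moves=[{"slide": [0, 0, 20], "spin": 2}, {"slide": [0, 0, 26], "spin": 2}, {"slide": [0, 0, 20], "spin": 0}, {"slide": [0, 0, 10], "spin": 0}, {"slide": [0, 0, 0], "spin": 0}, {"slide": [-5, 0, 0], "spin": 0}, {"slide": [-4, 0, 0], "spin": 0}, {"slide": [0, 0, 0], "spin": 0}])

```text
clock: 16.3
position: [0.3987, 0.088, 0.0616]
tool_rot: [0.001, -0.115, 0.993, 0.0]
ft_force: [0.3, 0.2, -0.2]
grip_width: -0.0
gripper_force: 0.0
```

Emit:
step_arm(moves=[{"slide": [-2, 0, 0], "spin": 0}, {"slide": [-1.5, 0, 0], "spin": 0}])

```text
clock: 16.5
position: [0.4007, 0.0885, 0.0611]
tool_rot: [0.0, -0.115, 0.993, 0.0]
ft_force: [0.5, -0.3, 0.5]
grip_width: 0.002
gripper_force: 0.0
```

Emit:
step_arm(moves=[{"slide": [-1.5, 0, 0], "spin": 0}, {"slide": [-1.5, 0, 0], "spin": 0}])

```text
clock: 16.7
position: [0.4033, 0.0892, 0.0608]
tool_rot: [-0.0, -0.115, 0.993, -0.0]
ft_force: [-2.3, -0.3, 1.4]
grip_width: -0.0
gripper_force: 1.3
```

Emit:
step_arm(moves=[{"slide": [-2, 0.3, 0], "spin": 0.8}, {"slide": [-2, 0.3, 0], "spin": 0.8}, {"slide": [-2, 0.3, 0], "spin": 0.8}])

```text
clock: 17.0
position: [0.4065, 0.0909, 0.0603]
tool_rot: [-0.003, -0.094, 0.996, -0.0]
ft_force: [-6.5, -0.1, 5.4]
grip_width: -0.001
gripper_force: 3.5
```

Emit:
step_arm(moves=[{"slide": [-2.5, 0.4, 0], "spin": 1}, {"slide": [-2.5, 0.4, 0], "spin": 1}, {"slide": [-2.5, 0.4, 0], "spin": 1}, {"slide": [-2.5, 0.4, 0], "spin": 1}])

```text
clock: 17.4
position: [0.4161, 0.0943, 0.0603]
tool_rot: [-0.003, -0.059, 0.998, -0.0]
ft_force: [-6.1, 1.9, 4.3]
grip_width: 0.001
gripper_force: 3.1
```

Emit:
step_arm(moves=[{"slide": [-3.5, 0.6, -0.1], "spin": 1.4}, {"slide": [-3.5, 0.6, 0], "spin": 1.4}, {"slide": [-3.5, 0.6, 0], "spin": 1.4}, {"slide": [-3.5, 0.6, 0], "spin": 1.4}, {"slide": [-3.5, 0.6, 0], "spin": 1.4}, {"slide": [-3.5, 0.6, 0], "spin": 1.4}])

```text
clock: 18.0
position: [0.4376, 0.0994, 0.0604]
tool_rot: [-0.002, 0.015, 1.0, -0.0]
ft_force: [-4.8, 3.1, 1.8]
grip_width: 0.002
gripper_force: 2.5
```

Emit:
step_arm(moves=[{"slide": [-3.5, 0.6, 0], "spin": 1.4}, {"slide": [-3.5, 0.6, 0], "spin": 1.4}, {"slide": [-3.5, 0.6, 0], "spin": 1.4}, {"slide": [-3.5, 0.6, 0], "spin": 1.4}, {"slide": [-3.5, 0.6, 0], "spin": 1.4}, {"slide": [-3.5, 0.6, 0], "spin": 1.4}])

```text
clock: 18.6
position: [0.4592, 0.1013, 0.0604]
tool_rot: [-0.002, 0.088, 0.996, -0.0]
ft_force: [-4.8, 4.3, 1.0]
grip_width: 0.001
gripper_force: 2.3
```

```bash
python3 d.py d2
```

```text
[0.4592 0.1013 0.0604] [-1.500e-03  8.790e-02  9.961e-01 -1.000e-04]
wrist worm_top 0.97 [ 37.5 303.4] at z [ 0.4572 -0.0046  0.0685] depth [ 0.4573 -0.0047  0.0684]
wrist sleeve 502 [478.  149.4] [25.8  9.8] dir deg 45.81479028851156
wrist sleeve 97 [491.6  96. ] [4.3 7.2] dir deg 170.57704775426794
wrist sleeve 55 [472.5 123.5] [7.8 3.9] dir deg 61.174780110200295
top sleeve 1415 [ 464.2 -417. ] [154.9  98.4] dir deg 13.007151838916513
top sleeve 1357 [788.5 701.2] [ 99.4 162.4] dir deg 172.59808262325632
top sleeve 861 [ 621.2 -566.8] [87.4 93.7] dir deg 106.72885619797094
```

View pics/d2.png

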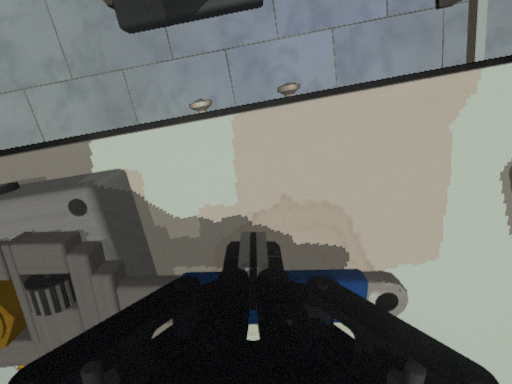

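The handle lies along the fingers and horizontal in the picture, about 24° turned, and the worm is at (50,292). I'll continue slowly until the stop.

Emit:
step_arm(moves=[{"slide": [-2.5, 0.4, 0], "spin": 1}, {"slide": [-2.5, 0.4, 0], "spin": 1}, {"slide": [-2.5, 0.4, 0], "spin": 1}, {"slide": [-2.5, 0.4, 0], "spin": 1}, {"slide": [-2.5, 0.4, 0], "spin": 1}])

```text
clock: 19.4
position: [0.4734, 0.1004, 0.0608]
tool_rot: [-0.0, 0.131, 0.991, -0.0]
ft_force: [-3.3, 1.9, -2.6]
grip_width: -0.0
gripper_force: 1.7
```

Emit:
step_arm(moves=[{"slide": [-2, 0.3, 0], "spin": 0.8}, {"slide": [-2, 0.3, 0], "spin": 0.8}])

```text
clock: 19.6
position: [0.4775, 0.0999, 0.0608]
tool_rot: [0.0, 0.145, 0.989, 0.0]
ft_force: [-3.0, 1.9, -2.3]
grip_width: 0.0
gripper_force: 1.7
```

Emit:
step_arm(moves=[{"slide": [-1.5, 0.2, 0], "spin": 0.6}, {"slide": [-1.5, 0.2, 0], "spin": 0.6}])

```text
clock: 19.8
position: [0.4804, 0.0995, 0.0609]
tool_rot: [0.0, 0.155, 0.988, 0.0]
ft_force: [-2.3, 3.5, -1.4]
grip_width: -0.001
gripper_force: 1.8
```

Emit:
step_arm(moves=[{"slide": [-1.5, 0.2, 0], "spin": 0.6}])

```text
clock: 19.9
position: [0.4819, 0.0992, 0.0609]
tool_rot: [0.0, 0.16, 0.987, 0.0]
ft_force: [-2.6, 3.9, -0.7]
grip_width: 0.001
gripper_force: 1.9
```

Emit:
step_arm(moves=[{"slide": [-1.5, 0.2, 0], "spin": 0.6}])

```text
clock: 20.0
position: [0.4834, 0.0989, 0.0609]
tool_rot: [0.0, 0.165, 0.986, 0.0]
ft_force: [-2.4, 4.2, -0.6]
grip_width: 0.002
gripper_force: 2.0
```

Emit:
step_arm(moves=[{"slide": [-1.5, 0.2, 0], "spin": 0.6}])

```text
clock: 20.1
position: [0.4849, 0.0987, 0.0609]
tool_rot: [0.0, 0.171, 0.985, 0.0]
ft_force: [-3.3, 3.8, -0.2]
grip_width: 0.0
gripper_force: 2.0
```

Emit:
step_arm(moves=[{"slide": [-1.5, 0.2, 0], "spin": 0.6}])

```text
clock: 20.2
position: [0.4864, 0.0983, 0.0609]
tool_rot: [0.0, 0.176, 0.984, 0.0]
ft_force: [-2.6, 4.4, -0.3]
grip_width: 0.001
gripper_force: 2.1
```

Emit:
step_arm(moves=[{"slide": [-1, 0.2, 0], "spin": 0.4}])

```text
clock: 20.3
position: [0.4874, 0.0982, 0.0609]
tool_rot: [0.0, 0.179, 0.984, 0.0]
ft_force: [-2.7, 3.7, -0.4]
grip_width: 0.002
gripper_force: 2.1
```

Emit:
step_arm(moves=[{"slide": [-1, 0.2, 0], "spin": 0.4}, {"slide": [-1, 0.2, 0], "spin": 0.4}])

```text
clock: 20.5
position: [0.4893, 0.0978, 0.0609]
tool_rot: [0.0, 0.186, 0.983, 0.0]
ft_force: [-2.9, 3.7, -0.3]
grip_width: -0.002
gripper_force: 2.1
```

Emit:
step_arm(moves=[{"slide": [-1, 0.2, 0], "spin": 0.4}, {"slide": [-1, 0.2, 0], "spin": 0.4}])

```text
clock: 20.7
position: [0.4909, 0.0975, 0.0609]
tool_rot: [-0.0, 0.193, 0.981, 0.0]
ft_force: [-5.2, 6.8, 2.3]
grip_width: 0.007
gripper_force: 3.7
```

Emit:
step_arm(moves=[{"slide": [-1, 0.2, 0], "spin": 0.4}])

```text
clock: 20.8
position: [0.4914, 0.0974, 0.0608]
tool_rot: [-0.001, 0.196, 0.981, -0.0]
ft_force: [-6.1, 7.6, 3.1]
grip_width: -0.002
gripper_force: 4.7
```

Emit:
step_arm(moves=[{"slide": [-1, 0, 0], "spin": 0}, {"slide": [-0.5, 0, 0], "spin": 0}])

```text
clock: 21.0
position: [0.4922, 0.0972, 0.0609]
tool_rot: [-0.001, 0.196, 0.981, 0.0]
ft_force: [-9.1, 10.7, 5.6]
grip_width: -0.0
gripper_force: 6.0
```

Emit:
step_arm(moves=[{"slide": [0, 0, 0], "spin": 0}, {"slide": [0, 0, 0], "spin": 0}, {"slide": [0, 0, 0], "spin": 0}])

```text
clock: 21.3
position: [0.4922, 0.0972, 0.0608]
tool_rot: [-0.001, 0.196, 0.981, -0.0]
ft_force: [-8.3, 9.5, 4.8]
grip_width: -0.001
gripper_force: 5.3
```

At the stop: 13 N with no further motion. I'll back off sideways, raise, and inspect.

Emit:
step_arm(moves=[{"slide": [2, 0, 0], "spin": 0}, {"slide": [5, 0, 0], "spin": 0}, {"slide": [15, 0, 0], "spin": 0}, {"slide": [15, 0, 0], "spin": 0}, {"slide": [0, 0, -40], "spin": 0}, {"slide": [0, 0, -45], "spin": 0}, {"slide": [0, 0, -45], "spin": 0}, {"slide": [0, 0, 0], "spin": 0}, {"slide": [0, 0, 0], "spin": 0}])

```text
clock: 22.2
position: [0.4591, 0.1112, 0.1917]
tool_rot: [0.001, 0.196, 0.981, 0.0]
ft_force: [-0.8, -0.1, -0.9]
grip_width: 0.002
gripper_force: 0.0
```

```bash
cat > e.py <<'E'
from h import *
c=camera("wrist"); w=c["pixels"]
for n,z in [("nut_top",.065),("wrench",.045),("worm_top",.0685),("jaw",.045),("handle",.053)]: pp("wrist",c,n,z)
c=camera("top")
for n,z in [("nut_top",.065),("wrench",.045),("worm_top",.0685),("handle",.053),("petri_dish",0),("dropper_bottle",0),("lab_timer",0)]: pp("top",c,n,z)
s=camera("side")["pixels"]
v=np.hstack([cv2.resize(w,(400,300)),cv2.resize(s[150:270,190:350],(400,300))])
v=np.vstack([v,np.hstack([cv2.resize(c["pixels"][140:260,170:330],(400,300)),np.zeros((300,400,3),np.uint8)])])
cv2.imwrite("pics/e1.png",v[:,:,::-1])
E
python3 e.py
```

```text
wrist nut_top 0.8 [106.4 249.6] at z [ 0.4635 -0.0465  0.065 ] depth [ 0.4597 -0.0371  0.0774]
wrist wrench 0.91 [116.  238.9] at z [ 0.4627 -0.0454  0.045 ] depth [ 0.4563 -0.0301  0.0672]
wrist worm_top 0.64 [149.  239.5] at z [ 4.687e-01 -2.000e-04  6.850e-02] depth [ 0.4696 -0.0018  0.0658]
wrist jaw 0.59 [114.1 222.7] at z [ 0.4458 -0.0375  0.045 ] depth [ 0.4426 -0.028   0.0594]
wrist handle 0.65 [257.8 238.6] at z [0.5156 0.0938 0.053 ] depth [0.45   0.1181 0.1851]
top nut_top 0.67 [297.2 198.4] at z [ 0.4589 -0.0485  0.065 ] depth [ 0.4576 -0.0473  0.0797]
top wrench 0.66 [295.1 197.7] at z [ 0.4628 -0.0443  0.045 ] depth [ 0.4599 -0.0418  0.0776]
top worm_top 0.94 [281.7 197.6] at z [ 0.4617 -0.006   0.0685] depth [ 0.4619 -0.0061  0.0658]
top worm_top 0.54 [171.9 197.5] at z [0.4683 0.2948 0.0685] depth [0.4731 0.3051 0.0193]
top petri_dish 0.91 [347.1 191.3] at z [ 0.4822 -0.1981  0.    ] depth [ 0.4803 -0.1943  0.0192]
top dropper_bottle 0.61 [335.3 218.4] at z [ 0.4049 -0.1613  0.    ] depth [ 0.4041 -0.1582  0.0181]
top lab_timer 0.6 [172.  197.9] at z [0.4737 0.3089 0.    ] depth [0.4722 0.3057 0.0153]
```

View pics/e1.png

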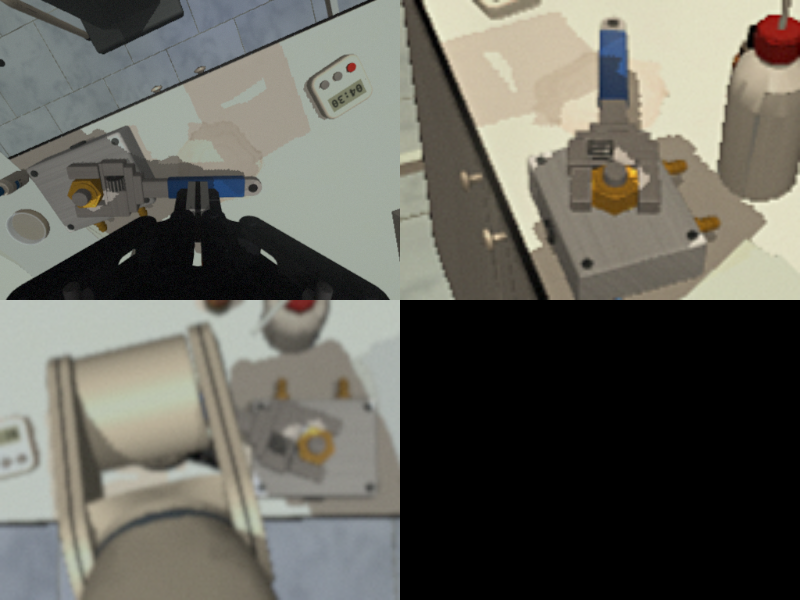

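The handle has turned from about 103.5° to 68.5°, roughly 0.6 rad. In the side view the wrench lies flat with both jaws against the nut (615,190). The bystanders haven't moved and the arm is clear, so I'm handing in.

```bash
python3 -c "
from station import *
print(finish_job())"
```

```text
the job is handed in; nothing more can be done
None
```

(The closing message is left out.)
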